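# Free the seized vent knob of the water filter

### The job

The red vent knob on one of the two countertop water filters is seized with limescale. Grip it from above, rock it back and forth in small arcs until it breaks free, then turn it counterclockwise (seen from above) until it stands at least 60 degrees open, and let go. Leave the blue knob of the other filter as it is.

Things in the scene. Friction and masses are not known exactly. Their poses are not given: they have to be found in the camera images.
- red_knob_grip (a point): Grip point of the red bar knob, on its upright turning axis, 28 mm above the flat white cap (108 mm across, 125 mm above the worktop) of a squat fixed filter; limescale crumbs round the stem. Bar: 46 mm long along this point's x, 14 mm wide along y, from 12 to 42 mm above the cap, on a 13 mm stem; free space below its ends. z is up; the axes turn with the knob.
- red_knob (a joint): Knob angle, rad; + is counterclockwise from above (opening). Starts near 0 (within 0.05), drag 0.15 N m, held between stops at -0.26 and +0.26 while seized. Four swings past 0.16 in turn, opening, closing, opening, closing (a closing one made first does not count), each held 0.2 s, free it to open to a stop at +1.4; forcing it one way does not. Stays where left.
- blue_knob_grip (a point): Grip point of the blue bar knob of the other filter, of the same build and size, without limescale; to be left alone. The two filters stand side by side, some 20 to 40 cm apart, either one on the left.
- blue_knob (a joint): Angle of the blue knob in rad, 0 at the start, positive counterclockwise from above; it turns easily both ways and shall stay as it is.

How it is judged:
On the way, in this order (a step that is already met when the one before it is completed fails the run):
1. the red knob is rocked the opening way (past 0.12 rad) (value of joint red_knob above 0.12 rad), for 0.05 s.
2. it is rocked back the closing way (past -0.12 rad) (value of joint red_knob below -0.12 rad), for 0.05 s.
3. it is rocked the opening way again (value of joint red_knob above 0.12 rad), for 0.05 s.
4. it is rocked back again (value of joint red_knob below -0.12 rad), for 0.05 s.
5. it has broken free and is turned open (value of joint red_knob above 0.87 rad), for 0.2 s.
At the end, for the whole second after the job is handed in: the red knob rests open at 60 degrees or more (10 degrees less is allowed: above 0.87 rad), released and still, and the blue knob is within 0.15 rad of where it was (value of joint red_knob above 0.87 rad and velocity of joint red_knob between -0.05 and 0.05 rad/s and value of joint blue_knob between -0.15 and 0.15 rad); the robot touches nothing.
It fails at once if the blue knob is turned by more than 0.15 rad (value of joint blue_knob above 0.15 rad or value of joint blue_knob below -0.15 rad).
It also fails if it takes over 48 s, if anything falls off the work surface, if the arm or the gripper's body presses on something with over 40 N, if the wrist force passes 120 N, or if a joint passes its speed limit or range.

### The arm

A 7-joint arm with a two-finger parallel gripper is mounted at the origin on a cart in front of the work surface, level with it; the furniture and walls round the work are solid. World frame = base frame: x ahead of the robot, y to its left, z up, the work surface at z = 0. Lengths are in m, angles in rad, forces in N, time in s.
With the tool pointing down it reaches from about 0.4 to 0.85 m from the base axis. Payload 6.9 kg.
Tool frame: the origin (TCP) lies midway between the tips of the shut fingers; the grasp point (between the pads) lies 19 mm behind it; z points along the fingers, x is the direction in which the jaws open and shut, and the axes are right-handed (so a half turn about z gives the same grasp; the last joint's range is limited). The gripper opens to 85 mm and grips with 20 to 120 N. Pads are 22 mm wide; open, the fingers measure 114 mm over their backs; the gripper's body (76 mm by 85 mm) begins 54 mm behind the grasp point. The pads swing forward as they close: fully open they stand 13 mm farther back than shut.
Start: joints at [1.222, 0.507, -0.238, 1.5, 0.126, 1.149, -0.155], TCP at [0.274, -0.562, 0.231] pointing down, gripper open.
Joint ranges: [-3.08, 3.08], [-0.24, 2.05], [-1.43, 1.35], [0, 2.5], [-1.52, 4.66], [0.17, 1.96], [-2.89, 2.89]. Speed limits (rad/s): [2.39, 2.39, 3.14, 3.14, 3.14, 3.14, 3.14].

### API

Orientations are given as a unit quaternion [x, y, z, w].
In Python, from station import robot gives the robot as it stands.
- The arm moves only by the tool jog_arm, never from a script. Its argument "motion" is a list of rows, each a list of 3 entries, a list of its own where there are three numbers: the turn, a rotation vector about the tool's x, y, z in rad, then the shift along the tool's x, y, z in cm, then the finger opening in cm, from 0 to 8.54. A call has 1 to 12 rows; each row is the pose to reach, as a shift and turn from the pose commanded when the call began, along the tool's axes at that moment; what a row does not reach only later rows make up. A row lasts 1/8 s, in which the tool goes at most 62.5 mm and 10.7 degrees, less where a joint would pass 70% of its speed; a pose out of reach is approached as far as the arm can. A call with a gripper value outside its range is refused whole. The fingers move at their own pace and stop on an object; the grip force is fixed at half the most. Time passes only in rows, so rows that repeat a pose let the fingers close. It gives the time, the measured TCP pose, the force and the opening at its end, in the units of the state.
- robot.read_state(): the state, without advancing time (a new reading comes with each control period).
- robot.get_image(name): name is "side" or "top"; returns a dict with "img" (480x640x3 uint8, red, green, blue), "fx", "fy", "cx", "cy" (pixels), "k1" (the pictures are not rectified: a ray, as slopes to the right and down, at radius r is drawn at 1 + k1 r^2 times it, then the intrinsics apply), "xyz" and "orientation" of the camera in the world. Camera axes: x right, y down, z forward; pixel columns grow to the right and rows downward; lengths in m; the calibration is good to about 2 mm. A picture is of the moment at which its call begins. There is no depth.
- robot.job_done(): hands the job in, once; it reports no verdict.
Trained networks look in a picture, given as the dict that the camera call returned (one of the last four; its "shot" number tells which), for a name from the list of things; names that differ only in an ending like _2 or _b are one class to them, and where a whole thing is asked for, a point or a joint stands for the part that bears it (a point fixed in the world has none). Each returns a list of dicts, best first, with "p" (0 to 1); they miss things now and then, are a little off and sometimes report something else, mostly with a low value. They report only what shows in the picture. A call takes as long as a camera call.
- robot.outline_of(picture, query): "mask" (480x640 bool, what is visible of it).
- robot.place_of(picture, query): "centre" ([x, y, z] in m, in the coordinates of the camera as it stood for that picture, good to about 4 mm: a listed point, or the origin of a listed thing).
The state is a dict: "clock": time; "qpos": joint angles; "joint_velocities": joint speeds; "joint_torque": joint torques, N m; "eef_pos": TCP position; "tcp_rot": TCP orientation; "force": force on the tool from outside, world axes, zero at the start; "ft_torque": the same for the moment, N m; "opening": finger opening in m.
Only numpy, scipy, OpenCV 4.12 (cv2) and the standard library are available. Lean on these libraries where they do the work, as an engineer would, in place of code of your own. Each camera call takes 0.05 s, during which the arm holds its last target. There are 200 camera calls.

## Working session

There is one attempt and no reset: what is moved stays moved. The work goes in short steps, Python scripts to look and compute and a tool call to move; the robot and the scene stay as the last step left them, time stands still between calls to the robot, and variables do not carry over. Pictures are saved under pics/ and viewed, about 8 in all and at most 12, crops included, and the job is handed in when it is done.

Besides the shell and the picture viewer there is one more tool, called after "Request:" as name(argument=value, ...) on one line, values as JSON. jog_arm: Moves the arm, as the interface text tells. Its arguments: {"type":"object","properties":{"motion":{"type":"array","items":{"type":"array"}}},"required":["motion"]}

```bash
mkdir -p pics; cat > h.py <<'E'
from station import robot
import numpy as np, cv2
from scipy.spatial.transform import Rotation as R
def look(cam, save=None):
    p=robot.get_image(cam)
    if save: cv2.imwrite('pics/'+save,p['img'][:,:,::-1])
    return p
def world(p,c): return R.from_quat(p['orientation']).apply(c)+np.array(p['xyz'])
def rays(p,uv):
    x=(np.asarray(uv,float)-[p['cx'],p['cy']])/[p['fx'],p['fy']]
    y=x.copy()
    for _ in range(20): y=x/(1+p['k1']*(y**2).sum(-1,keepdims=True))
    return R.from_quat(p['orientation']).apply(np.c_[y,np.ones(len(y))])
def onplane(p,uv,z):
    d=rays(p,uv); o=np.array(p['xyz']); return o+d*((z-o[2])/d[:,2])[:,None]
E
python3 - <<'E'
from h import *
np.set_printoptions(precision=4,suppress=True)
for c in ['top','side']:
    p=look(c,c+'1.png'); print(c,p['xyz'],p['orientation'],p['fx'],p['k1'])
    for q in ['red_knob_grip','blue_knob_grip']:
        for r in robot.place_of(p,q)[:3]: print(q,r['p'],world(p,r['centre']))
    for q in ['red_knob','blue_knob']:
        for o in robot.outline_of(p,q)[:2]:
            v,u=np.nonzero(o['mask']); print(q,o['p'],len(u),u.mean() if len(u) else 0,v.mean() if len(u) else 0)
            if len(u)<20: continue
            w=onplane(p,np.c_[u,v],0.167)[:,:2]; e,V=np.linalg.eigh(np.cov(w.T)); print(' plane centre',w.mean(0),'ang',np.arctan2(V[1,1],V[0,1]),np.sqrt(e*12))
s=robot.read_state(); print(s)
E
```

```text
top [ 0.4388 -0.0011  1.1198] [ 0.7165 -0.6969  0.0223 -0.0234] 534.5827926538877 -0.11053744336006979
red_knob_grip 0.47 [0.4744 0.1541 0.1595]
blue_knob_grip 0.59 [ 0.5025 -0.1774  0.1494]
red_knob 0.49 220 235.52272727272728 257.73636363636365
 plane centre [0.4714 0.1524] ang 2.9098379952795583 [0.017  0.0406]
blue_knob 0.69 233 419.3047210300429 247.39914163090128
 plane centre [ 0.499 -0.176] ang -3.1125330625539966 [0.0168 0.0438]
side [ 0.4606 -0.69    0.6826] [ 0.8935 -0.0212  0.0116 -0.4484] 457.47209598095776 -0.0821596079508761
red_knob_grip 0.64 [0.4708 0.1526 0.1505]
blue_knob_grip 0.71 [ 0.499 -0.178  0.154]
red_knob 0.68 300 308.62333333333333 209.14333333333335
 plane centre [0.4709 0.1284] ang 1.6966162235935422 [0.0415 0.06  ]
blue_knob 0.77 537 330.0558659217877 320.34264432029795
 plane centre [ 0.4966 -0.1946] ang -2.5728412351456273 [0.0402 0.0438]
{'clock': 0.5, 'qpos': array([ 1.2225,  0.5075, -0.2376,  1.5002,  0.1257,  1.1489, -0.1548]), 'joint_velocities': array([-0.0007,  0.0007, -0.    , -0.0021,  0.0014,  0.0002, -0.0008]), 'joint_torque': array([  0.0012, -61.9843,  -2.1827, -24.9765,   0.0138,   0.0032,
        -0.    ]), 'eef_pos': array([ 0.274 , -0.5617,  0.2312]), 'tcp_rot': array([ 0.848 , -0.5299, -0.    , -0.    ]), 'force': array([ 0.5319,  0.0782, -0.7751]), 'ft_torque': array([ 0.0028, -0.025 ,  0.0097]), 'opening': 0.08511440818107156}
```

View pics/top1.png

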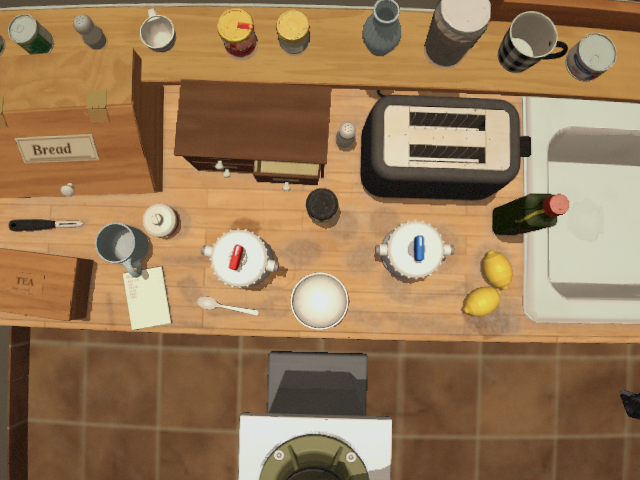

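View pics/side1.png

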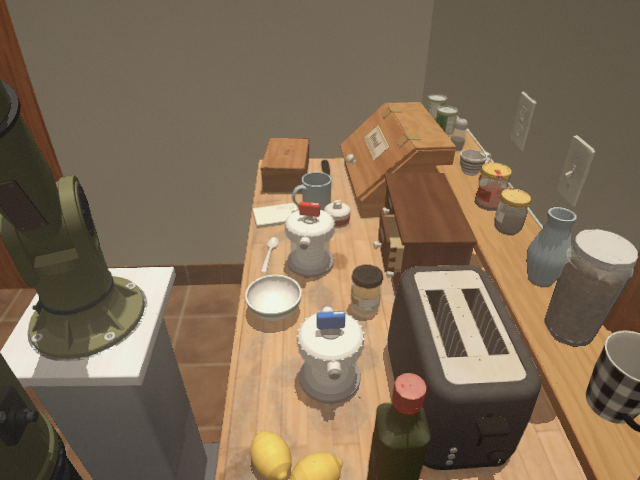

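The top view shows the red knob at about (235, 258) on the left filter and the blue one at (419, 247). The side view agrees, with red at (309, 209) and blue at (330, 320). I'll move above the red knob by way of a raised waypoint.

Request:
jog_arm(motion=[[[0,0,-0.2],[-1,-1,-8],5],[[0,0,-0.4],[-5,-6,-10],5],[[0,0,-0.6],[-10,-11,-10],5],[[0,0,-0.8],[-14,-16,-10],5],[[0,0,-0.95],[-18,-21,-10],5],[[0,0,-1.1],[-22,-26,-10],5],[[0,0,-1.25],[-26,-30,-10],5],[[0,0,-1.4],[-29.3,-33.9,-10],5],[[0,0,-1.6],[-34,-37,-10],5],[[0,0,-1.8],[-38,-40,-9],5],[[0,0,-2.0],[-42,-42,-9],5],[[0,0,-2.2],[-46,-44,-8],5]])

```text
clock: 2.0
eef_pos: [0.468, 0.0462, 0.3118]
tcp_rot: [0.868, 0.496, 0.001, 0.001]
force: [0.3, -0.2, -0.5]
opening: 0.0498
```

```bash
cat >> h.py <<'E'
def goal(xyz,ang):
    "jog (turn z, shift cm) from the measured pose to xyz with tool x at world angle ang, tool down"
    s=robot.read_state(); r=R.from_quat(s['tcp_rot'])
    x=np.array([np.cos(ang),np.sin(ang),0]);z=np.array([0,0,-1.]);y=np.cross(z,x)
    G=R.from_matrix(np.c_[x,y,z])
    a=r.as_matrix()[:,0]
    print('t',s['clock'],'q',s['qpos'].round(2),'pos',np.round(s['eef_pos'],4),'ang',round(np.arctan2(a[1],a[0]),4),'F',np.round(s['force'],1),'T',np.round(s['ft_torque'],2),'open',round(s['opening'],4))
    print('turn',(r.inv()*G).as_rotvec().round(3),'shift',(r.inv().apply(np.array(xyz)-s['eef_pos'])*100).round(2))
E
python3 -c "
from h import *
goal([.472,.153,.25],1.34)"
```

```text
t 2.0 q [ 0.57  0.29 -0.96  1.74  0.25  1.24  0.59] pos [0.468  0.0462 0.3118] ang 1.0391 F [ 0.3 -0.2 -0.5] T [-0.04 -0.03 -0.01] open 0.0498
turn [ 0.002 -0.001 -0.301] shift [ 9.4  -5.08  6.18]
```

```bash
cat > fit.py <<'E'
from h import *
from scipy.optimize import minimize
cams={'top':None,'side':None}
K={c:robot.get_image(c) for c in cams}   # calibration (cameras are fixed)
def proj(p,w):
    c=R.from_quat(p['orientation']).inv().apply(w-np.array(p['xyz'])); s=c[:,:2]/c[:,2:]
    s=s*(1+p['k1']*(s**2).sum(1,keepdims=True)); return s*[p['fx'],p['fy']]+[p['cx'],p['cy']]
def red(img,box):
    h=cv2.cvtColor(img,cv2.COLOR_BGR2HSV); m=(((h[...,0]<8)|(h[...,0]>172))&(h[...,1]>140)&(h[...,2]>60)).astype(float)
    k=np.zeros_like(m); a,b,c,d=box; k[b:d,a:c]=m[b:d,a:c]; return k
M={'top':red(cv2.imread('pics/top1.png'),(205,230,265,285)),'side':red(cv2.imread('pics/side1.png'),(285,190,335,222))}
S=8
def sil(p,v,box):
    x,y,z,a=v; c=np.array([[i*.023,j*.007,k] for i in(-1,1) for j in(-1,1) for k in(-.016,.014)])
    w=R.from_euler('z',a).apply(c)+[x,y,z]; u=(proj(p,w)-box[:2]+.5)*S
    h=cv2.convexHull(u.astype(np.float32)); im=np.zeros(((box[3]-box[1])*S,(box[2]-box[0])*S),np.uint8)
    cv2.fillConvexPoly(im,np.round(h*16).astype(int),255,shift=4)
    return cv2.resize(im,None,fx=1/S,fy=1/S,interpolation=cv2.INTER_AREA)/255.
B={'top':(205,230,265,285),'side':(285,190,335,222)}
def cost(v,cs): return sum(((sil(K[c],v,B[c])-M[c][B[c][1]:B[c][3],B[c][0]:B[c][2]])**2).sum() for c in cs)
for cs in (['top'],['side'],['top','side']):
    best=min((minimize(lambda q:cost([q[0],q[1],.153,q[2]],cs),[.472,.153,a],method='Nelder-Mead',options=dict(initial_simplex=[[.472,.153,a],[.48,.153,a],[.472,.161,a],[.472,.153,a+.2]])) for a in(-.4,-.2)),key=lambda r:r.fun)
    print(cs,best.x.round(4),best.fun,[M[c].sum() for c in cs])
E
python3 fit.py; cat >/dev/null
```

```text
['top'] [ 0.4736  0.1543 -0.2424] 70.97484044598232 [np.float64(186.0)]
['side'] [ 0.4729  0.1547 -0.0386] 69.72219915417148 [np.float64(241.0)]
['top', 'side'] [ 0.4723  0.1543 -0.1364] 150.8802921953095 [np.float64(186.0), np.float64(241.0)]
```

```bash
python3 - <<'E'
import cv2
a=cv2.imread('pics/top1.png')[225:290,200:275]
cv2.imwrite('pics/crop.png',cv2.resize(a,None,fx=8,fy=8,interpolation=cv2.INTER_CUBIC))
E
```

```text
(no output)
```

View pics/crop.png

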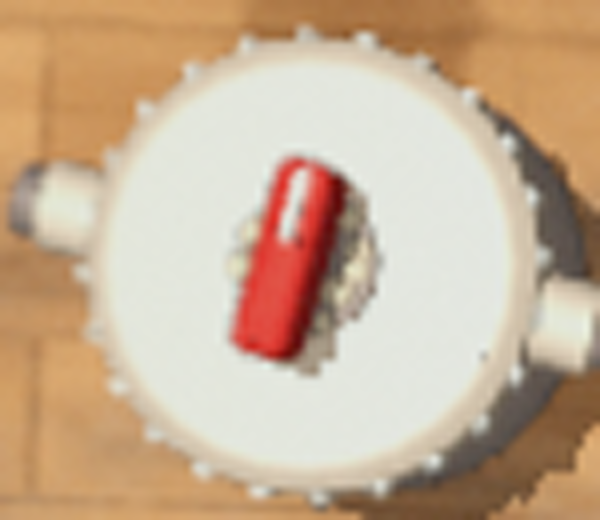

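The crop shows the red bar from about (290, 160) to (265, 355), with a white pointer mark on it. The top-camera fit gives a yaw of about -0.24 and a centre of (0.473, 0.154). Next I'll line up above it.

Request:
jog_arm(motion=[[[0,0,-0.15],[5,-2.5,3],5],[[0,0,-0.29],[9.5,-5.1,6.2],5],[[0,0,-0.29],[9.5,-5.1,8.5],5],[[0,0,-0.29],[9.5,-5.1,8.5],5],[[0,0,-0.29],[9.5,-5.1,8.5],5]])

```text
clock: 2.72
eef_pos: [0.4733, 0.1515, 0.2271]
tcp_rot: [0.79, 0.613, 0.0, 0.0]
force: [0.1, 0.6, 0.2]
opening: 0.0498
```

```bash
python3 -c "
from h import *
goal([.473,.154,.137],1.33)
look('top','top2.png')
p=look('side'); cv2.imwrite('pics/side2.png',cv2.resize(p['img'][100:290,220:410,::-1],None,fx=3,fy=3))"
```

```text
t 2.725 q [ 0.32  0.44 -0.99  1.83  0.41  1.09  0.5 ] pos [0.4733 0.1515 0.2271] ang 1.3206 F [0.1 0.6 0.2] T [-0.   -0.01 -0.01] open 0.0498
turn [ 0.001 -0.    -0.009] shift [ 0.23 -0.1   9.01]
```

View pics/side2.png

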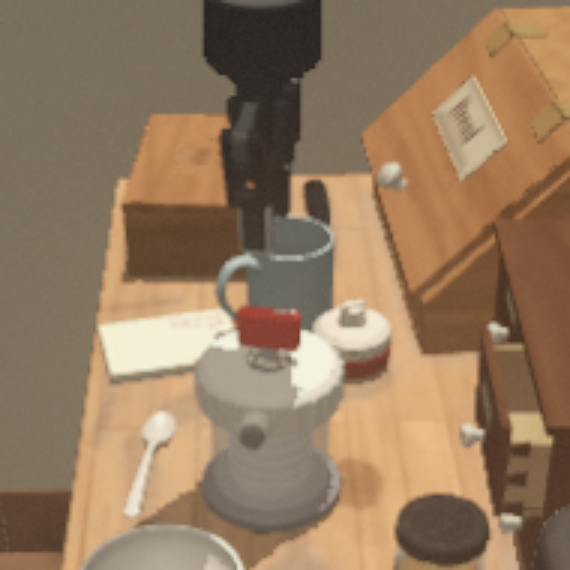

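The side crop shows the fingers at (262, 240), straight above the bar at (268, 328), with nothing in between. I'll descend and grip.

Request:
jog_arm(motion=[[[0,0,-0.01],[0.2,-0.1,4],5],[[0,0,-0.01],[0.2,-0.1,7],5],[[0,0,-0.01],[0.2,-0.1,9],5],[[0,0,-0.01],[0.2,-0.1,9],5],[[0,0,-0.01],[0.2,-0.1,9],2.5],[[0,0,-0.01],[0.2,-0.1,9],1.8],[[0,0,-0.01],[0.2,-0.1,9],1.8],[[0,0,-0.01],[0.2,-0.1,9],0],[[0,0,-0.01],[0.2,-0.1,9],0],[[0,0,-0.01],[0.2,-0.1,9],0],[[0,0,-0.01],[0.2,-0.1,9],0]])

```text
clock: 4.2
eef_pos: [0.4723, 0.1536, 0.137]
tcp_rot: [0.786, 0.618, -0.0, 0.001]
force: [-1.9, -3.6, 9.1]
opening: 0.0133
```

```bash
python3 -c "
from h import *
goal([.473,.154,.137],1.33)"
```

```text
t 4.2 q [ 0.24  0.54 -0.9   1.96  0.54  0.9   0.38] pos [0.4723 0.1536 0.137 ] ang 1.3323 F [-1.9 -3.6  9.1] T [-0.72  0.41  0.  ] open 0.0133
turn [0.001 0.002 0.002] shift [0.05 0.06 0.  ]
```

Request:
jog_arm(motion=[[[0,0,-0.1],[0,0,0],0],[[0,0,-0.2],[0,0,0],0],[[0,0,-0.23],[0,0,0],0],[[0,0,-0.23],[0,0,0],0],[[0,0,-0.23],[0,0,0],0],[[0,0,-0.23],[0,0,0],0]])

```text
clock: 4.95
eef_pos: [0.4722, 0.1533, 0.1371]
tcp_rot: [0.71, 0.704, -0.001, 0.001]
force: [-2.7, -5.8, 11.0]
opening: 0.013
```

```bash
python3 -c "
from h import *
goal([.473,.154,.137],1.33)
p=look('side'); cv2.imwrite('pics/side3.png',cv2.resize(p['img'][150:240,260:360,::-1],None,fx=6,fy=6))"
```

```text
t 4.95 q [ 0.27  0.56 -0.97  1.96  0.58  0.93  0.57] pos [0.4722 0.1533 0.1371] ang 1.5623 F [-2.7 -5.8 11. ] T [-0.88  0.5   0.18] open 0.013
turn [0.001 0.002 0.232] shift [0.08 0.07 0.01]
```

View pics/side3.png

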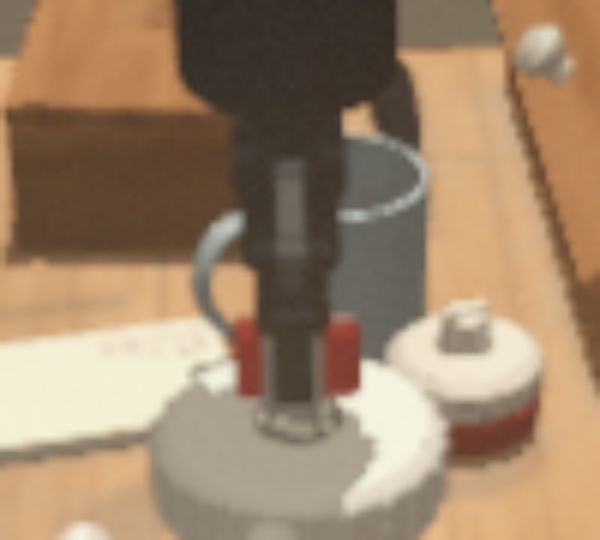

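The grip holds on the bar, visible at (300, 355) in the crop. The moment of about 0.18 N·m fits drag alone, so it isn't against the stop. I'll rock it back.

Request:
jog_arm(motion=[[[0,0,0.15],[0,0,0],0],[[0,0,0.3],[0,0,0],0],[[0,0,0.42],[0,0,0],0],[[0,0,0.46],[0,0,0],0],[[0,0,0.46],[0,0,0],0],[[0,0,0.46],[0,0,0],0],[[0,0,0.46],[0,0,0],0]])

```text
clock: 5.88
eef_pos: [0.4724, 0.154, 0.137]
tcp_rot: [0.851, 0.524, 0.0, 0.001]
force: [-1.2, -3.6, 6.8]
opening: 0.0127
```

```bash
python3 -c "
from h import *
goal([.473,.154,.137],1.33)"
```

```text
t 5.875 q [ 0.2   0.52 -0.84  1.96  0.5   0.88  0.2 ] pos [0.4724 0.154  0.137 ] ang 1.104 F [-1.2 -3.6  6.8] T [-0.62  0.23  0.59] open 0.0127
turn [ 0.002  0.001 -0.226] shift [0.03 0.05 0.  ]
```

Request:
jog_arm(motion=[[[0,0,-0.15],[0,0,0],0],[[0,0,-0.3],[0,0,0],0],[[0,0,-0.42],[0,0,0],0],[[0,0,-0.47],[0,0,0],0],[[0,0,-0.47],[0,0,0],0],[[0,0,-0.47],[0,0,0],0],[[0,0,-0.47],[0,0,0],0]])

```text
clock: 6.75
eef_pos: [0.4722, 0.1532, 0.137]
tcp_rot: [0.707, 0.708, -0.001, 0.001]
force: [-2.3, -5.5, 10.3]
opening: 0.0129
```

```bash
python3 -c "
from h import *
goal([.473,.154,.137],1.33)"
```

```text
t 6.75 q [ 0.27  0.56 -0.97  1.96  0.58  0.93  0.58] pos [0.4722 0.1532 0.137 ] ang 1.5724 F [-2.3 -5.5 10.3] T [-0.95  0.54  0.18] open 0.0129
turn [0.001 0.003 0.242] shift [0.08 0.08 0.  ]
```

Request:
jog_arm(motion=[[[0,0,0.15],[0,0,0],0],[[0,0,0.3],[0,0,0],0],[[0,0,0.42],[0,0,0],0],[[0,0,0.47],[0,0,0],0],[[0,0,0.47],[0,0,0],0],[[0,0,0.47],[0,0,0],0],[[0,0,0.47],[0,0,0],0]])

```text
clock: 7.62
eef_pos: [0.4724, 0.154, 0.1371]
tcp_rot: [0.851, 0.524, 0.0, 0.001]
force: [-2.5, -4.0, 8.1]
opening: 0.0132
```

```bash
python3 -c "
from h import *
goal([.473,.154,.137],1.33)"
```

```text
t 7.625 q [ 0.2   0.52 -0.84  1.96  0.5   0.88  0.2 ] pos [0.4724 0.154  0.1371] ang 1.104 F [-2.5 -4.   8.1] T [-0.67  0.23  0.61] open 0.0132
turn [ 0.002  0.001 -0.226] shift [0.03 0.05 0.01]
```

Next I'll test whether it has broken free by opening past the seized stop.

Request:
jog_arm(motion=[[[0,0,-0.15],[0,0,0],0],[[0,0,-0.3],[0,0,0],0],[[0,0,-0.45],[0,0,0],0],[[0,0,-0.55],[0,0,0],0],[[0,0,-0.63],[0,0,0],0],[[0,0,-0.63],[0,0,0],0]])

```text
clock: 8.38
eef_pos: [0.4722, 0.153, 0.137]
tcp_rot: [0.648, 0.762, -0.001, 0.001]
force: [-2.6, -6.4, 12.0]
opening: 0.013
```

```bash
python3 -c "
from h import *
goal([.473,.154,.137],1.33)
p=look('side'); cv2.imwrite('pics/side4.png',cv2.resize(p['img'][150:240,260:360,::-1],None,fx=6,fy=6))"
```

```text
t 8.375 q [ 0.3   0.58 -1.02  1.96  0.61  0.95  0.71] pos [0.4722 0.153  0.137 ] ang 1.7329 F [-2.6 -6.4 12. ] T [-1.11  0.56 -0.06] open 0.013
turn [0.    0.003 0.403] shift [0.09 0.09 0.  ]
```

View pics/side4.png

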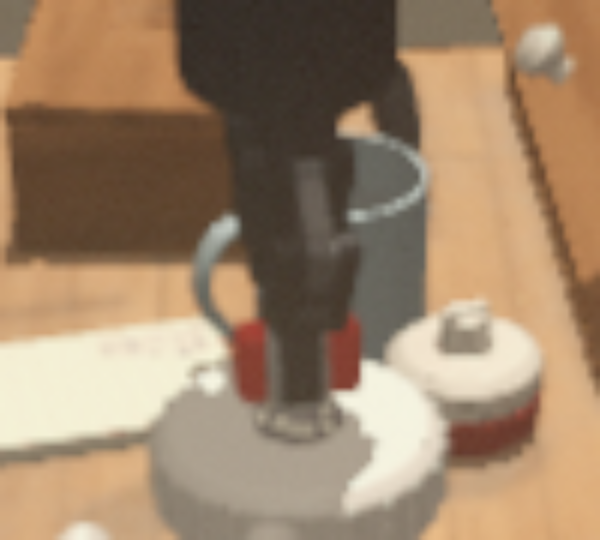

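Compared with the earlier crop, the bar has yawed visibly: its left end sits at y≈400 and its right end at y≈388. There's no stop torque either, so it's free. I'll carry on opening.

Request:
jog_arm(motion=[[[0,0,-0.12],[0,0,0],0],[[0,0,-0.24],[0,0,0],0],[[0,0,-0.36],[0,0,0],0],[[0,0,-0.48],[0,0,0],0],[[0,0,-0.6],[0,0,0],0],[[0,0,-0.7],[0,0,0],0],[[0,0,-0.8],[0,0,0],0],[[0,0,-0.8],[0,0,0],0],[[0,0,-0.8],[0,0,0],0],[[0,0,-0.8],[0,0,0],0]])

```text
clock: 9.68
eef_pos: [0.4729, 0.1519, 0.1371]
tcp_rot: [0.301, 0.954, -0.002, 0.001]
force: [-0.6, -9.3, 13.1]
opening: 0.0127
```

```bash
python3 -c "
from h import *
goal([.473,.154,.137],1.33)"
```

```text
t 9.675 q [ 0.39  0.68 -1.24  1.96  0.75  1.07  1.35] pos [0.4729 0.1519 0.1371] ang 2.5305 F [-0.6 -9.3 13.1] T [-1.86  0.23 -0.01] open 0.0127
turn [-1.0e-03  5.0e-03  1.2e+00] shift [0.11 0.18 0.  ]
```

Request:
jog_arm(motion=[[[0,0,0],[0,0,0],2],[[0,0,0],[0,0,0],4],[[0,0,0],[0,0,0],4],[[0,0,0],[0,0,0],4],[[0,0,0],[0,0,-3],4],[[0,0,0],[0,0,-7],4],[[0,0,0],[0,0,-12],4],[[0,0,0],[0,0,-16],4],[[0,0,0],[0,0,-16],4]])

```text
clock: 10.8
eef_pos: [0.4729, 0.1559, 0.299]
tcp_rot: [0.3, 0.954, 0.002, 0.002]
force: [-0.5, -0.2, -0.4]
opening: 0.04
```

```bash
python3 -c "
from h import *
goal([.473,.154,.137],1.33)
p=look('side'); cv2.imwrite('pics/side5.png',cv2.resize(p['img'][100:380,220:400,::-1],None,fx=2,fy=2))
p=look('top'); cv2.imwrite('pics/top5.png',p['img'][:,:,::-1])
for q in ['red_knob','blue_knob']:
  for o in robot.outline_of(p,q)[:1]:
    v,u=np.nonzero(o['mask']); w=onplane(p,np.c_[u,v],0.167)[:,:2]; e,V=np.linalg.eigh(np.cov(w.T)); print(q,o['p'],w.mean(0),np.arctan2(V[1,1],V[0,1]),np.sqrt(e*12))
"
```

```text
t 10.8 q [ 0.5   0.51 -1.37  1.7   0.51  1.35  1.57] pos [0.4729 0.1559 0.299 ] ang 2.533 F [-0.5 -0.2 -0.4] T [ 0.02  0.05 -0.05] open 0.04
turn [ 0.005 -0.     1.203] shift [-0.07 -0.22 16.2 ]
blue_knob 0.69 [ 0.49711394 -0.17533664] -3.0530817323716555 [0.01869872 0.04396292]
```

View pics/side5.png

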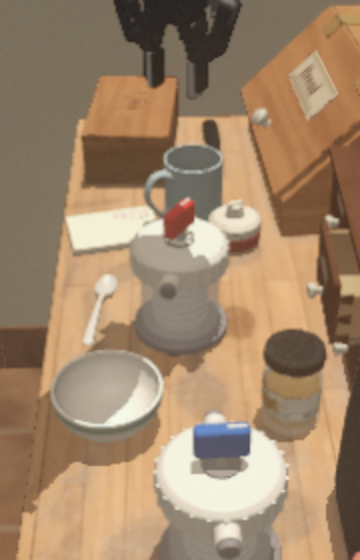

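The side crop shows the red bar now slanting from (165, 230) to (193, 205), with the gripper clear and the blue knob unchanged at (222, 440). I'll move the arm aside and measure the angle from the top.

Request:
jog_arm(motion=[[[0,0,0],[-4,-6,0],4],[[0,0,0],[-8.6,-12.3,0],4],[[0,0,0],[-10,-15,0],4],[[0,0,0],[-10,-15,0],4]])

```text
clock: 11.5
eef_pos: [0.4679, -0.0314, 0.2944]
tcp_rot: [0.304, 0.953, -0.001, -0.002]
force: [0.0, 0.4, -0.4]
opening: 0.0397
```

```bash
python3 -c "
from h import *
p=look('top','top6.png')
for q in ['red_knob','blue_knob']:
  for o in robot.outline_of(p,q)[:1]:
    v,u=np.nonzero(o['mask']); w=onplane(p,np.c_[u,v],0.167)[:,:2]; e,V=np.linalg.eigh(np.cov(w.T)); print(q,o['p'],len(u),w.mean(0),np.arctan2(V[1,1],V[0,1]),np.sqrt(e*12))
s=robot.read_state(); print(s['eef_pos'],s['force'],s['joint_velocities'].round(3))
"
```

```text
red_knob 0.58 217 [0.47297812 0.15271598] 0.976780544092987 [0.01486131 0.04598883]
[ 0.46813897 -0.02506585  0.29580651] [-0.34686259 -0.19958319 -0.07868593] [-0.027 -0.009 -0.01  -0.003  0.     0.002  0.003]
```

View pics/top6.png

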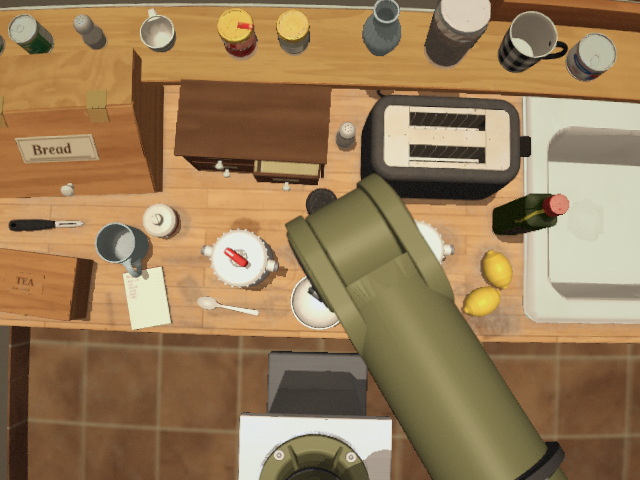

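The top view shows the red bar at (235, 258), turned about 1.21 rad from where it started, with the arm clear of it. I'm handing the job in.

```bash
python3 -c "
from h import *
print(robot.job_done())"
```

```text
the job is handed in; nothing more can be done
None
```

I gripped the red knob (left filter) from above and rocked it about ±0.23 rad: open, closed, open, closed. It broke free, and I turned it counterclockwise, released it and moved the arm clear. The job was handed in at about 11.6 s of the 48 s allowed.

- **Red knob:** the last top picture puts the bar about 1.21 rad (69°) from where it started. The gripper turned about 1.20 rad, so the two agree. After release the force readings were near zero.
- **Blue knob:** the arm never went near it. The mask angle changed by 0.06 rad between the first picture and the one after release, which I put down to measurement noise. In the very last picture the arm hid the blue knob, so I couldn't check it again there.
- **Less certain:** the side-camera and joint two-camera fits of the bar's starting yaw (-0.04 and -0.14 rad) disagreed with the top camera's (-0.24 rad). I used the top one, and the closed grip held the bar squarely. The wrist moment shifted with angle instead of staying at a plain ±0.15 N·m, so I judged that the knob was free by the bar's visible turn past the seized stop.

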